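# Lock the tongued cover board onto the tea chest

### The job

Close the tea chest with its loose bamboo cover board: tilt the board and angle its tongue into the groove under the chest's lip, then lower it flat and press its far edge down until the roller catch snaps over it, and let go. Feel your way and do not force the wood (press with about two kilos at most), and leave the other things on the counter where they stand.

Things in the scene. Friction and masses are not known exactly. Their poses are not given: they have to be found in the camera images.
- cover: Loose bamboo cover board, about 0.28 kg, flat on the counter at first, rib up. Origin: middle of the plate's underside; z out of its top. Plate 170 (x) x 156 (y) x 12 mm. Along its -x edge sticks out a tongue 12 mm long, 5 mm thick, 150 mm wide, flush with the underside; +x is the plain far edge.
- cover_grip (a point): Centre of the cover's grip rib, 28 mm straight above cover's origin; axes as the cover's. The rib runs along y across the plate's middle: 14 mm thick (x), 70 mm long (y), its top 31 mm above the plate's top; this point lies 16 mm above the plate's top.
- cover_tongue (a point): Middle of the lower edge of the tongue's tip: 97 mm to -x of cover's origin, level with the underside. Axes as the cover's.
- cover_far_edge (a point): Middle of the lower edge of the cover's far edge: 85 mm to +x of cover's origin, level with the underside. Axes as the cover's.
- chest: Open bamboo tea chest, fixed, 209 (x) x 160 (y) mm. Its top is a firm rim that sits 0 to 8 mm higher than nominal, unmeasured: feel for it. The rim's level top (the ledge, nominally 55 mm up) carries the cover. Its +x rail starts 160 mm from the groove's mouth and has an upstand 14 mm high, inner face 175 mm from the mouth, with a roller catch. Origin: on the counter, 86 mm to +x of the mouth; z up.
- groove_mouth (a point): Middle of the groove's mouth at its floor, as for the lowest rim: truly 0 to 8 mm higher. Chest's axes. Groove: along y, 13 mm deep to -x, 7 mm high, under a lip 5 mm thick. To +x the floor runs on as a 20 mm ledge. The cover fits only with its far edge raised: at 20 degrees the tip enters some 4 mm, the rest as it is lowered. Home: tip 11 to 12 mm inside, underside flat on the ledge.
- catch_spot (a point): Roller catch in mid upstand, as for the lowest rim (truly 0 to 8 mm higher, like the mouth). Steel roller 12 mm thick, 40 mm long (y); centre (this point) 15.5 mm above the ledge, 174.5 mm from the mouth. Gives up to 5 mm to +x against a 7 to 10 N spring. The cover's far edge must be pressed down past it (10 to 15 N near that edge); it then snaps over the plate's top edge.
- mug: blue mug, 76 mm across, 88 mm tall, loose, to be left alone; origin at the middle of its foot, z up.
- jar: small amber jar, 48 mm across, 75 mm tall, loose, to be left alone; origin at the middle of its foot, z up.
- pod: white coffee pod, 48 mm across, 30 mm tall, loose, to be left alone; origin at the middle of its foot, z up.
- pod2: another white coffee pod of the same size, loose, to be left alone; origin at the middle of its foot, z up.
- bowl: white bowl, 110 mm across, 50 mm tall, loose, to be left alone; origin at the middle of its foot, z up.
- syrup: green bottle, 60 mm across, 200 mm tall, loose, to be left alone; origin at the middle of its foot, z up.
- tin: steel can with a paper band, 72 mm across, 100 mm tall, loose, to be left alone; origin at the middle of its foot, z up.
Mind the look-alikes: they are no part of the job. Leave any purple or turquoise look-alike of the cover alone.

How it is judged:
By the outcome, as a careful person would: the job done as asked, in the order asked, and still so for the second after the job is handed in, with the robot touching nothing.
It also fails if it takes over 58 s, if anything falls off the work surface, if the arm or the gripper's body presses on something with over 40 N, if the wrist force passes 120 N, or if a joint passes its speed limit or range.

### The arm

A 6-joint arm with a two-finger parallel gripper is mounted at the origin on the work surface. World frame = base frame: x ahead of the robot, y to its left, z up, the work surface at z = 0. Lengths are in m, angles in degrees, forces in N, time in s.
With the tool pointing down it reaches from about 0.25 to 0.725 m from the base axis. Payload 9.7 kg.
Tool frame: the origin (TCP) lies at the very end of the fingers, on their centre line; the grasp point (between the pads) lies 19 mm behind it; z points along the fingers, y is the line along which they close (so a half turn about z gives the same grasp; the last joint's range is limited). The gripper opens to 85 mm and grips with 20 to 120 N. Pads are 22 mm wide; open, the fingers measure 114 mm over their backs; the gripper's body (76 mm by 85 mm) begins 54 mm behind the grasp point. The pads swing forward as they close: fully open they stand 13 mm farther back than shut.
Start: joints at [-68.354, 4.979, 10.078, 95.1, 0, 90], TCP at [0.203, -0.511, 0.231] pointing down, gripper open.
Joint ranges: [-179.16, 179.16], [-48.56, 103.87], [-65.8, 70.77], [-126.05, 130.52], [-82.76, 87.17], [-180, 180]. Speed limits (degrees/s): [127.2, 127.2, 147.25, 180, 180, 180].

### API

Orientations are given as [roll, pitch, yaw] about the fixed x, y, z axes, in that order (R = Rz(yaw) Ry(pitch) Rx(roll)).
In Python, from rig import bot gives the robot as it stands.
- The arm moves only by the tool jog_arm, never from a script. Its argument "deltas" is a list of rows, each an object of numbers: "dx", "dy", "dz": the shift along the tool's x, y, z in cm; "rx", "ry", "rz": the turn, a rotation vector about the tool's x, y, z in degrees. In form: [{"dx": .., "dy": .., "dz": .., "rx": .., "ry": .., "rz": ..}, ...]. A call has 1 to 12 rows; each row shifts and turns the commanded pose from where the row before left it, along the tool's axes as they then stand; what a row does not reach is not made up. A row lasts 1/12 s, in which the tool goes at most 41.7 mm and 7.16 degrees, less where a joint would pass 70% of its speed; a pose out of reach is approached as far as the arm can. A call with a gripper value outside its range is refused whole. "jaw" is the gripper command: -1 is fully open, 1 is shut, values between are in proportion, set as the call begins (left out, the last holds). The fingers move at their own pace and stop on an object; "grip_force" is the grip in N (left out, the last holds). Time passes only in rows, so rows that do not move let the fingers close. It gives the time, the measured TCP pose, the force, the opening and the grip force at its end, in the units of the state.
- bot.read_state(): the state, without advancing time (a new reading comes with each control period).
- bot.read_camera(name): name is "scene" or "side" or "wrist"; returns (picture, depth): 480x640x3 uint8, red, green, blue; 480x640 float32, m along the optical axis (not along the pixel's ray), 0 where there is no reading.
- bot.get_calibration(name): a dict with "vertical_fov" (degrees; the focal length in pixels is half the picture's height over the tangent of half this angle, whatever the lens; pixels are square), "cx", "cy" (the principal point, pixels), "T" (4x4, takes a point from camera to world coordinates). Camera axes: x right, y down, z forward; pixel columns grow to the right and rows downward; lengths in m; the calibration is good to about 2 mm. A picture is of the moment at which its call begins: read the wrist's pose just before it. get_calibration takes no time and is no camera call; for the wrist camera it gives the pose at the moment of the call.
- bot.sign_off(): hands the job in; it is judged then, once.
The state is a dict: "t": time; "joint_pos": joint angles; "qvel": joint speeds; "joint_efforts": joint torques, N m; "tcp_pos": TCP position; "tcp_rot": TCP orientation; "contact_force": force on the tool from outside, world axes, zero at the start; "moment": the same for the moment, N m; "grip_width": opening from 0.0 (shut) to 1.0 (fully open); "gripper_force": force on a finger pad.
Only numpy, scipy, OpenCV 4.12 (cv2) and the standard library are available. Lean on these libraries where they do the work, as an engineer would, in place of code of your own. Each camera call takes 0.05 s, during which the arm holds its last target. There are 200 camera calls.

## Working session

There is one attempt and no reset: what is moved stays moved. The work goes in short steps, Python scripts to look and compute and a tool call to move; the robot and the scene stay as the last step left them, time stands still between calls to the robot, and variables do not carry over. Pictures are saved under pics/ and viewed, at most 10 in all, crops included, and the job is handed in when it is done.

Besides the shell and the picture viewer there is one more tool, called as a command line: name --argument value ..., lists and objects as JSON in quotes. jog_arm: Moves the arm, as the interface text tells. Its arguments: {"type":"object","properties":{"deltas":{"type":"array","items":{"type":"object","properties":{"dx":{"type":"number"},"dy":{"type":"number"},"dz":{"type":"number"},"rx":{"type":"number"},"ry":{"type":"number"},"rz":{"type":"number"}}}},"jaw":{"type":"number"},"grip_force":{"type":"number"}},"required":["deltas"]}

```bash
mkdir -p pics; ls
python3 - <<'E'
from rig import bot
import cv2,numpy as np
s=bot.read_state();print({k:np.round(v,3).tolist() for k,v in s.items()})
for n in("scene","side"):
    p,d=bot.read_camera(n);cv2.imwrite(f"pics/{n}0.png",p[:,:,::-1]);np.savez(f"{n}0.npz",p=p,d=d);c=bot.get_calibration(n);print(n,c["vertical_fov"],c["cx"],c["cy"],np.round(c["T"],3).tolist())
E
```

```text
pics
{'t': 0.0, 'joint_pos': [-68.354, 5.014, 10.034, 95.098, 0.001, 90.001], 'qvel': [-0.028, -0.017, 0.081, -0.065, -0.08, -0.04], 'joint_efforts': [-0.001, -52.039, 46.481, 0.016, -0.0, -0.0], 'tcp_pos': [0.203, -0.511, 0.231], 'tcp_rot': [-179.922, -0.001, 21.645], 'contact_force': [0.619, -0.144, 0.084], 'moment': [0.01, -0.014, -0.0], 'gripper_force': 0.0, 'grip_width': 1.0}
scene 56.1782431018317 320.3549714467602 239.2651645573083 [[-0.379, 0.552, -0.743, 1.441], [0.926, 0.23, -0.301, 0.304], [0.005, -0.801, -0.598, 0.768], [0.0, 0.0, 0.0, 1.0]]
side 47.01181662430203 318.3502284263819 243.59289756515736 [[-0.758, -0.39, 0.522, -0.235], [-0.652, 0.455, -0.607, 0.81], [-0.001, -0.801, -0.599, 0.954], [0.0, 0.0, 0.0, 1.0]]
```

View pics/scene0.png

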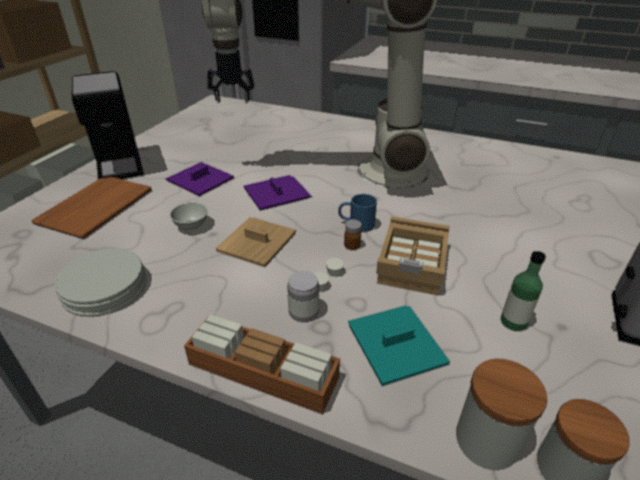

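View pics/side0.png

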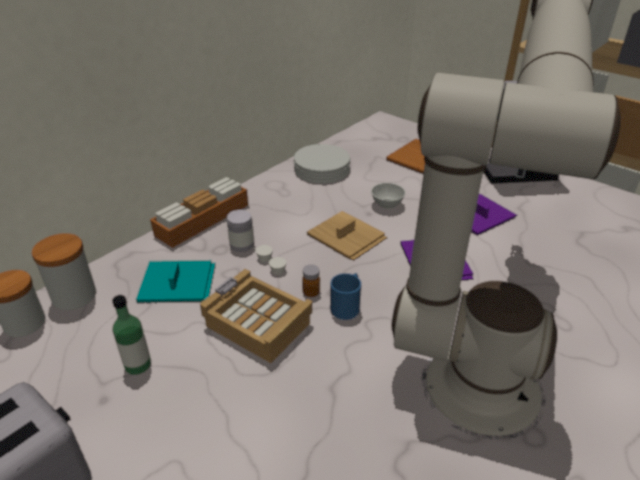

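Candidates for the cover: bamboo board with rib at scene (257,241), purple ones at (200,178) and (278,190), turquoise at (398,343), and a ribless orange board at (93,205). Only the bamboo one fits. The chest is at scene (415,255), with its roller at about (411,266). I'll confirm both in an enlarged crop.

```bash
cat > h.py <<'E'
from rig import bot
import numpy as np,cv2
from scipy.spatial.transform import Rotation as R
def rays(n,uv,c=None):
    c=c or bot.get_calibration(n);T=np.array(c["T"]);f=240/np.tan(np.radians(c["vertical_fov"]/2))
    uv=np.atleast_2d(uv).astype(float);d=np.c_[(uv-[c["cx"],c["cy"]])/f,np.ones(len(uv))]
    return T[:3,3],d@T[:3,:3].T
def onplane(n,uv,z,c=None):
    o,d=rays(n,uv,c);return o+d*((z-o[2])/d[:,2])[:,None]
def cloud(n,d,c=None):
    v,u=np.mgrid[:480,:640];o,r=rays(n,np.c_[u.ravel(),v.ravel()],c)
    return (o+r*d.reshape(-1,1)).reshape(480,640,3)
E
python3 - <<'E'
from h import *
a=np.load("scene0.npz");b=np.load("side0.npz")
f=lambda p,x,y,w,h:cv2.resize(p[y:y+h,x:x+w,::-1],(400,300),interpolation=cv2.INTER_CUBIC)
im=np.vstack([np.hstack([f(a['p'],207,205,100,75),f(a['p'],365,210,100,75)]),np.hstack([f(b['p'],296,200,100,75),f(b['p'],196,265,120,90)])])
cv2.imwrite("pics/crop.png",im)
for n,q,boxes in(("scene",a,[(207,205,100,75),(365,210,100,90)]),("side",b,[(296,200,100,75),(196,265,120,95)])):
    P=cloud(n,q['d']);hsv=cv2.cvtColor(q['p'],cv2.COLOR_RGB2HSV)
    for x,y,w,h in boxes:
        S=hsv[y:y+h,x:x+w];m=(S[...,1]>75)&(S[...,0]>8)&(S[...,0]<28)
        X=P[y:y+h,x:x+w][m];X=X[np.isfinite(X).all(1)]
        print(n,len(X),np.percentile(X,[2,50,98],axis=0).round(3).tolist(),np.histogram(X[:,2],bins=np.arange(-.01,.1,.01))[0])
        k,nn,st,_=cv2.connectedComponentsWithStats(m.astype(np.uint8));l=1+st[1:,4].argmax()
        c=cv2.findContours((nn==l).astype(np.uint8),0,2)[0][0];e=cv2.approxPolyDP(cv2.convexHull(c),3,True)[:,0]+[x,y]
        print(e.tolist());
        for z in(.012,.055):print(z,onplane(n,e,z)[:,:2].round(3).tolist())
E
```

```text
scene 2161 [[0.486, -0.318, 0.007], [0.58, -0.235, 0.012], [0.656, -0.166, 0.043]] [   0  247 1684   65   72   84    0    0    0    0]
[[294, 230], [264, 265], [217, 250], [249, 218]]
0.012 [[0.49, -0.163], [0.662, -0.169], [0.655, -0.317], [0.486, -0.314]]
0.055 [[0.544, -0.137], [0.707, -0.142], [0.7, -0.282], [0.54, -0.279]]
scene 3253 [[0.398, 0.108, 0.006], [0.518, 0.186, 0.053], [0.608, 0.268, 0.076]] [  3 188 226 198 261 656 614 630 466   0]
[[392, 217], [448, 226], [444, 273], [436, 294], [378, 282], [378, 259]]
0.012 [[0.315, 0.081], [0.298, 0.245], [0.514, 0.271], [0.599, 0.266], [0.612, 0.124], [0.524, 0.099]]
0.055 [[0.379, 0.094], [0.363, 0.248], [0.567, 0.273], [0.647, 0.269], [0.659, 0.135], [0.576, 0.11]]
side 2055 [[0.47, -0.315, 0.001], [0.551, -0.229, 0.01], [0.644, -0.162, 0.04]] [  29 1122  727   49   81   40    0    0    0    0]
[[308, 231], [344, 212], [382, 232], [385, 238], [352, 259]]
0.012 [[0.649, -0.171], [0.631, -0.319], [0.481, -0.308], [0.457, -0.29], [0.469, -0.151]]
0.055 [[0.609, -0.126], [0.592, -0.267], [0.448, -0.257], [0.425, -0.239], [0.437, -0.107]]
side 4889 [[0.385, 0.029, 0.003], [0.471, 0.203, 0.049], [0.588, 0.272, 0.074]] [  47  278  342  290  582  946 1190  695  500    2]
[[311, 300], [308, 324], [274, 359], [264, 359], [208, 327], [201, 308], [202, 301], [245, 269]]
0.012 [[0.446, 0.047], [0.396, 0.115], [0.381, 0.246], [0.398, 0.26], [0.569, 0.277], [0.632, 0.245], [0.65, 0.227], [0.661, 0.071]]
0.055 [[0.415, 0.082], [0.367, 0.147], [0.353, 0.271], [0.369, 0.285], [0.532, 0.301], [0.593, 0.271], [0.61, 0.254], [0.62, 0.104]]
```

View pics/crop.png

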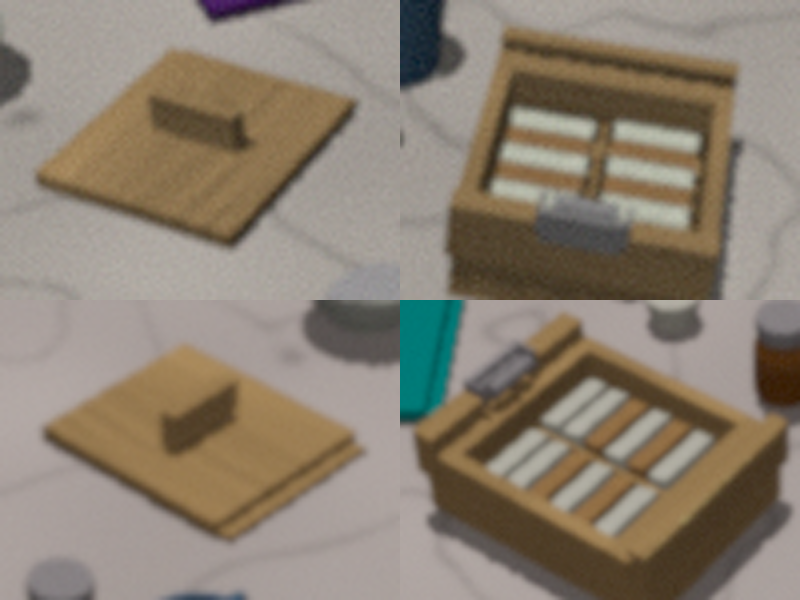

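The crops show the bamboo cover's tongue on the side towards the robot, so cover +x is about world +x. The chest's groove lip is near the robot and its roller is on the far side. I'll look closer with the wrist camera.

jog_arm --deltas '[{"dx":3.68,"dy":-0.97,"dz":-0.5},{"dx":3.68,"dy":-0.97,"dz":-0.5},{"dx":3.68,"dy":-0.97,"dz":-0.5},{"dx":3.68,"dy":-0.97,"dz":-0.5},{"dx":3.68,"dy":-0.97,"dz":-0.5},{"dx":3.68,"dy":-0.97,"dz":-0.5},{"dx":3.68,"dy":-0.97,"dz":-0.5},{"dx":3.68,"dy":-0.97,"dz":-0.5},{"dx":3.68,"dy":-0.97,"dz":-0.5},{"dx":3.68,"dy":-0.97,"dz":-0.5},{"dx":3.68,"dy":-0.97,"dz":-0.5},{"dx":3.68,"dy":-0.97,"dz":-0.5}]'

```text
$.deltas[0]: bad value
```

jog_arm --deltas '[{"rz":-7},{"rz":-7},{"rz":-7},{"rz":-7},{"rz":-7},{"rz":-7},{"rz":-7},{"rz":-7},{"rz":-7},{"rz":-5.3},{}]'

```text
$.deltas[0]: bad value
```

Run:
```python
from h import *
s=bot.read_state();print(s["t"],s["tcp_pos"],s["tcp_rot"],np.round(s["joint_pos"],1))
c=bot.get_calibration("wrist");p,d=bot.read_camera("wrist")
import pickle;pickle.dump((p,d,c,s),open("w1.pkl","wb"));cv2.imwrite("pics/w1.png",p[:,:,::-1])
print(np.round(c["T"],3),c["vertical_fov"])
```

```text
0.1 [ 0.20281375 -0.51102653  0.23069089] [-1.79935046e+02  1.19565929e-04  2.16446028e+01] [-68.4   5.   10.   95.1  -0.   90. ]
[[ 0.369 -0.887 -0.279  0.274]
 [-0.929 -0.353 -0.109 -0.482]
 [-0.002  0.299 -0.954  0.372]
 [ 0.     0.     0.     1.   ]] 66.08296700092501
```

View pics/w1.png

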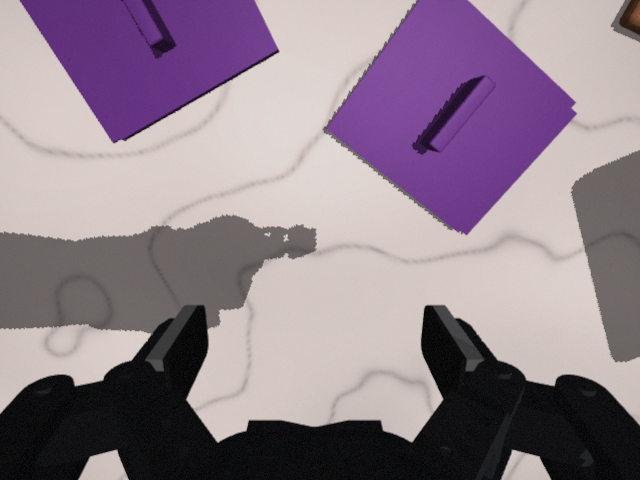

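The wrist view shows two purple look-alikes, which are not ours. The move was refused, so I'll resend it with full rows.

jog_arm --deltas '[{"dx":3.68,"dy":-0.97,"dz":-0.5,"rx":0,"ry":0,"rz":0},{"dx":3.68,"dy":-0.97,"dz":-0.5,"rx":0,"ry":0,"rz":0},{"dx":3.68,"dy":-0.97,"dz":-0.5,"rx":0,"ry":0,"rz":0},{"dx":3.68,"dy":-0.97,"dz":-0.5,"rx":0,"ry":0,"rz":0},{"dx":3.68,"dy":-0.97,"dz":-0.5,"rx":0,"ry":0,"rz":0},{"dx":3.68,"dy":-0.97,"dz":-0.5,"rx":0,"ry":0,"rz":0},{"dx":3.68,"dy":-0.97,"dz":-0.5,"rx":0,"ry":0,"rz":0},{"dx":3.68,"dy":-0.97,"dz":-0.5,"rx":0,"ry":0,"rz":0},{"dx":3.68,"dy":-0.97,"dz":-0.5,"rx":0,"ry":0,"rz":0},{"dx":3.68,"dy":-0.97,"dz":-0.5,"rx":0,"ry":0,"rz":0},{"dx":3.68,"dy":-0.97,"dz":-0.5,"rx":0,"ry":0,"rz":0},{"dx":3.68,"dy":-0.97,"dz":-0.5,"rx":0,"ry":0,"rz":0}]'

```text
t: 1.15
tcp_pos: [0.5716, -0.2386, 0.2913]
tcp_rot: [-180.0, 0.0, 21.7]
contact_force: [-0.6, -1.2, 0.1]
grip_width: 1.003
gripper_force: 0.0
```

jog_arm --deltas '[{"dx":0,"dy":0,"dz":0,"rx":0,"ry":0,"rz":-7},{"dx":0,"dy":0,"dz":0,"rx":0,"ry":0,"rz":-7},{"dx":0,"dy":0,"dz":0,"rx":0,"ry":0,"rz":-7},{"dx":0,"dy":0,"dz":0,"rx":0,"ry":0,"rz":-7},{"dx":0,"dy":0,"dz":0,"rx":0,"ry":0,"rz":-7},{"dx":0,"dy":0,"dz":0,"rx":0,"ry":0,"rz":-7},{"dx":0,"dy":0,"dz":0,"rx":0,"ry":0,"rz":-7},{"dx":0,"dy":0,"dz":0,"rx":0,"ry":0,"rz":-7},{"dx":0,"dy":0,"dz":0,"rx":0,"ry":0,"rz":-7},{"dx":0,"dy":0,"dz":0,"rx":0,"ry":0,"rz":-5.3},{"dx":0,"dy":0,"dz":0,"rx":0,"ry":0,"rz":0}]'

```text
t: 2.07
tcp_pos: [0.5704, -0.2401, 0.2909]
tcp_rot: [-180.0, -0.0, 90.2]
contact_force: [0.1, -0.0, 0.6]
grip_width: 1.001
gripper_force: 0.0
```

Run:
```python
from h import *
s=bot.read_state();print(s["t"],s["tcp_pos"],s["tcp_rot"],np.round(s["joint_pos"],1))
c=bot.get_calibration("wrist");p,d=bot.read_camera("wrist")
import pickle;pickle.dump((p,d,c,s),open("w1.pkl","wb"));cv2.imwrite("pics/w2.png",p[:,:,::-1])
print(np.round(c["T"],3))
```

```text
2.0667 [ 0.57037997 -0.24010299  0.29093066] [-1.79966836e+02 -1.45307771e-02  9.01830268e+01] [-22.8  17.2  31.  103.8   0.   67. ]
[[ 1.     0.004  0.     0.57 ]
 [ 0.004 -0.955 -0.298 -0.163]
 [-0.001  0.298 -0.955  0.433]
 [ 0.     0.     0.     1.   ]]
```

View pics/w2.png

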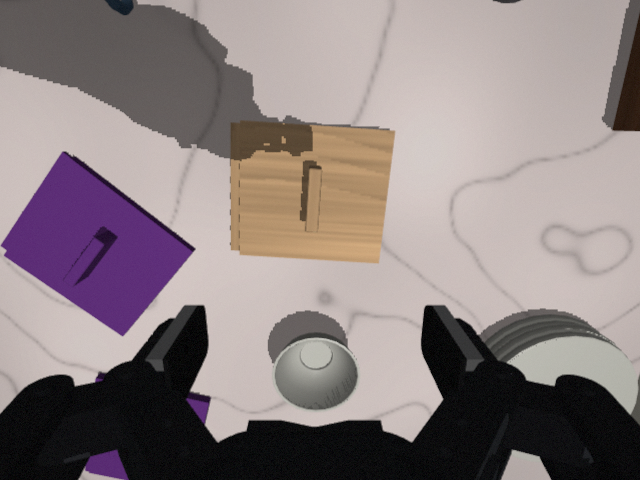

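The bamboo board lies with its tongue on the left (233–241 px), far-edge corners at (394,130) and (379,262), and rib top from (315,168) to (312,231).

Run:
```python
from h import *
import pickle;p,d,c,s=pickle.load(open("w1.pkl","rb"))
hsv=cv2.cvtColor(p,cv2.COLOR_RGB2HSV);P=cloud("wrist",d,c)
m=((hsv[...,1]>70)&(hsv[...,0]>8)&(hsv[...,0]<28)).astype(np.uint8);m[:, :200]=0;m[:,450:]=0;m[300:]=0
Z=P[...,2];print("plate z",np.median(Z[m>0]))
pl=m*(Z>.0085)*(Z<.02)
rb=m*(Z>.036)
for nm,q in(("plate",pl),("rib",rb),("all",m)):
    q=q.astype(np.uint8);q=cv2.morphologyEx(q,cv2.MORPH_CLOSE,np.ones((5,5)))
    X=P[q>0];z={"plate":.012,"rib":.043,"all":.012}[nm]
    k=np.argwhere(q>0)[:,::-1].astype(np.float32);W=onplane("wrist",k,z,c)[:,:2]
    r=cv2.minAreaRect((W*1000).astype(np.float32));print(nm,len(X),np.median(X[:,2]),r)
print(onplane("wrist",[[394,130],[379,262],[241,254],[241,124]],.012,c).round(4)[:,:2].tolist())
print(onplane("wrist",[[309,168],[321,168],[318,231],[307,231]],.043,c).round(4)[:,:2].tolist())
```

```text
plate z 0.01106425531550781
plate 18832 0.01107941583254396 ((568.8947143554688, -241.97325134277344), (155.4936065673828, 168.80841064453125), 86.5768051147461)
rib 910 0.04200502430755346 ((561.1212158203125, -238.54803466796875), (131.61602783203125, 160.98207092285156), 87.54190063476562)
all 20843 0.01106420905652128 ((563.3372192382812, -241.68992614746094), (155.5933837890625, 179.94155883789062), 86.57062530517578)
[[0.6571, -0.1694], [0.6494, -0.3237], [0.4818, -0.3141], [0.4901, -0.1638]]
[[0.5646, -0.2074], [0.5771, -0.2073], [0.5745, -0.2758], [0.5624, -0.2758]]
```

jog_arm --deltas '[{"dx":-0.2,"dy":-0.1,"dz":1.5,"rx":0,"ry":0,"rz":3.5},{"dx":0,"dy":0,"dz":3,"rx":0,"ry":0,"rz":0},{"dx":0,"dy":0,"dz":3.5,"rx":0,"ry":0,"rz":0},{"dx":0,"dy":0,"dz":3.5,"rx":0,"ry":0,"rz":0},{"dx":0,"dy":0,"dz":3.5,"rx":0,"ry":0,"rz":0},{"dx":0,"dy":0,"dz":3.5,"rx":0,"ry":0,"rz":0},{"dx":0,"dy":0,"dz":3.5,"rx":0,"ry":0,"rz":0},{"dx":0,"dy":0,"dz":2.5,"rx":0,"ry":0,"rz":0},{"dx":0,"dy":0,"dz":1.5,"rx":0,"ry":0,"rz":0},{"dx":0,"dy":0,"dz":1.0,"rx":0,"ry":0,"rz":0},{"dx":0,"dy":0,"dz":0.4,"rx":0,"ry":0,"rz":0},{"dx":0,"dy":0,"dz":0,"rx":0,"ry":0,"rz":0}]'

```text
t: 3.12
tcp_pos: [0.5692, -0.2421, 0.0169]
tcp_rot: [-180.0, -0.0, 86.4]
contact_force: [-0.1, 0.3, -0.1]
grip_width: 1.0
gripper_force: 0.0
```

jog_arm --deltas '[{"dx":0,"dy":0,"dz":0,"rx":0,"ry":0,"rz":0},{"dx":0,"dy":0,"dz":0,"rx":0,"ry":0,"rz":0},{"dx":0,"dy":0,"dz":0,"rx":0,"ry":0,"rz":0},{"dx":0,"dy":0,"dz":0,"rx":0,"ry":0,"rz":0},{"dx":0,"dy":0,"dz":0,"rx":0,"ry":0,"rz":0},{"dx":0,"dy":0,"dz":0,"rx":0,"ry":0,"rz":0},{"dx":0,"dy":0,"dz":0,"rx":0,"ry":0,"rz":0},{"dx":0,"dy":0,"dz":0,"rx":0,"ry":0,"rz":0}]' --jaw 1 --grip_force 60

```text
t: 3.78
tcp_pos: [0.5697, -0.2422, 0.0178]
tcp_rot: [180.0, 0.0, 86.4]
contact_force: [-0.9, 0.7, 3.7]
grip_width: 0.156
gripper_force: 60.0
```

jog_arm --deltas '[{"dx":0,"dy":0,"dz":-1,"rx":0,"ry":0,"rz":0},{"dx":0,"dy":0,"dz":-2,"rx":0,"ry":0,"rz":0},{"dx":0,"dy":0,"dz":-3,"rx":0,"ry":0,"rz":0},{"dx":0,"dy":0,"dz":-3.5,"rx":0,"ry":0,"rz":0},{"dx":0,"dy":0,"dz":-3.5,"rx":0,"ry":0,"rz":0},{"dx":0,"dy":0,"dz":-3.5,"rx":0,"ry":0,"rz":0},{"dx":0,"dy":0,"dz":-3.5,"rx":0,"ry":0,"rz":0},{"dx":0,"dy":0,"dz":-3.5,"rx":0,"ry":0,"rz":0},{"dx":0,"dy":0,"dz":-3.5,"rx":0,"ry":0,"rz":0},{"dx":1,"dy":-0.3,"dz":-3,"rx":0,"ry":0,"rz":0},{"dx":2,"dy":-0.8,"dz":-2,"rx":0,"ry":0,"rz":0},{"dx":3,"dy":-0.9,"dz":-1,"rx":0,"ry":0,"rz":0}]'

```text
t: 4.78
tcp_pos: [0.553, -0.1819, 0.3498]
tcp_rot: [179.9, 0.1, 86.3]
contact_force: [1.1, 1.1, -2.8]
grip_width: 0.153
gripper_force: 59.2
```

jog_arm --deltas '[{"dx":3.5,"dy":-0.9,"dz":0,"rx":0,"ry":0,"rz":0},{"dx":3.5,"dy":-0.9,"dz":0,"rx":0,"ry":0,"rz":0},{"dx":3.5,"dy":-0.9,"dz":0,"rx":0,"ry":0,"rz":0},{"dx":3.5,"dy":-0.9,"dz":0,"rx":0,"ry":0,"rz":0},{"dx":3.5,"dy":-0.9,"dz":0,"rx":0,"ry":0,"rz":0},{"dx":3,"dy":-0.9,"dz":0,"rx":0,"ry":2,"rz":0},{"dx":1,"dy":0,"dz":0,"rx":0,"ry":5,"rz":0},{"dx":0,"dy":0,"dz":0,"rx":0,"ry":5,"rz":0},{"dx":0,"dy":0,"dz":0,"rx":0,"ry":0,"rz":0},{"dx":0,"dy":0,"dz":0,"rx":0,"ry":0,"rz":0}]'

```text
t: 5.62
tcp_pos: [0.5123, 0.036, 0.3476]
tcp_rot: [-180.0, -11.9, 86.3]
contact_force: [-0.4, -1.1, -3.0]
grip_width: 0.15
gripper_force: 59.2
```

Run:
```python
from h import *
s=bot.read_state();print(s["t"],s["tcp_pos"],s["tcp_rot"],s["grip_width"],s["contact_force"],np.round(s["joint_pos"],1))
c=bot.get_calibration("wrist");p,d=bot.read_camera("wrist")
import pickle;pickle.dump((p,d,c,s),open("w3.pkl","wb"));cv2.imwrite("pics/w3.png",p[:,:,::-1])
```

```text
5.6167 [0.5122649  0.03599553 0.34757295] [-179.95535135  -11.88618529   86.34040156] 0.1502155987867411 [-0.43394003 -1.07605304 -2.97961675] [ -2.5   3.4  21.1 107.4  11.9  91.1]
```

View pics/w3.png

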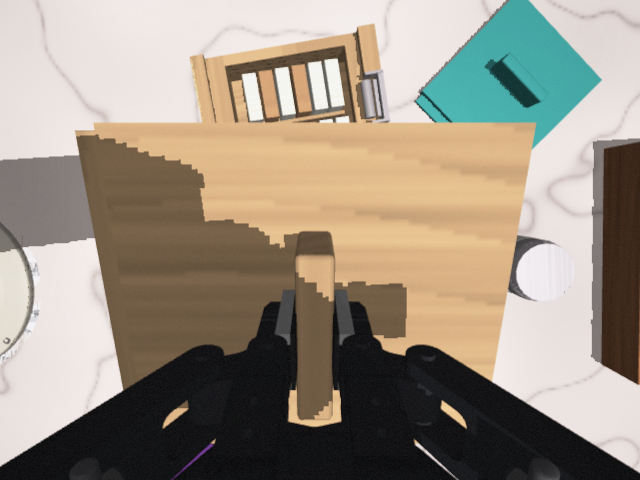

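The cover is held squarely. The chest shows only partly above the board (190–385, 25–120), so I'll tilt a bit more to see all of it.

jog_arm --deltas '[{"dx":0,"dy":0,"dz":0,"rx":0,"ry":5,"rz":0},{"dx":0,"dy":0,"dz":0,"rx":0,"ry":6,"rz":0},{"dx":0,"dy":0,"dz":0,"rx":0,"ry":6,"rz":0},{"dx":0,"dy":0,"dz":0,"rx":0,"ry":5,"rz":0},{"dx":0,"dy":0,"dz":0,"rx":0,"ry":0,"rz":0},{"dx":0,"dy":0,"dz":0,"rx":0,"ry":0,"rz":0}]'

```text
t: 6.17
tcp_pos: [0.5126, 0.0359, 0.3467]
tcp_rot: [-179.8, -33.8, 86.3]
contact_force: [0.1, -0.2, -2.8]
grip_width: 0.149
gripper_force: 59.3
```

Run:
```python
from h import *
s=bot.read_state();print(s["t"],s["tcp_pos"],s["tcp_rot"])
c=bot.get_calibration("wrist");p,d=bot.read_camera("wrist")
import pickle;pickle.dump((p,d,c,s),open("w4.pkl","wb"));cv2.imwrite("pics/w4.png",cv2.resize(p[:300,100:500,::-1],(800,600),interpolation=cv2.INTER_CUBIC))
```

```text
6.1667 [0.51259507 0.03589437 0.34667856] [-179.82967635  -33.81746778   86.25846279]
```

View pics/w4.png

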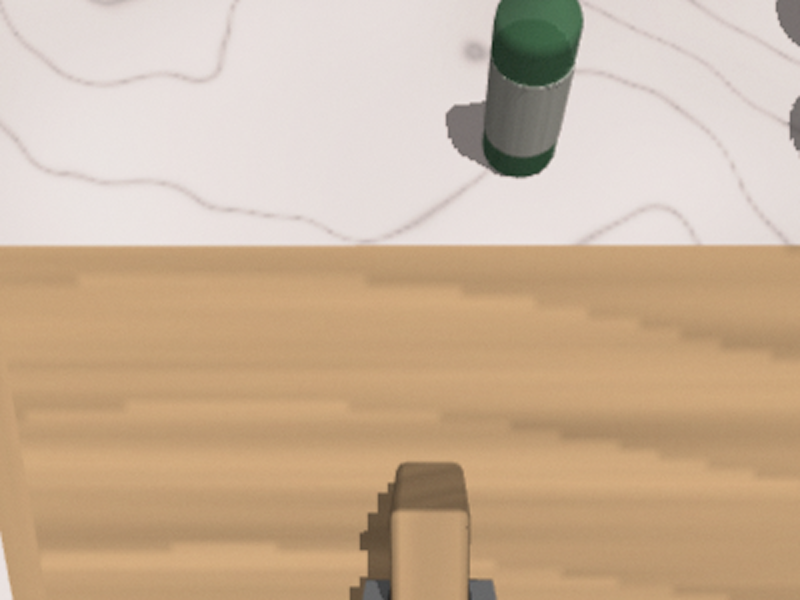

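That tilt carried the board along with the camera, so the picture shows only the bottle at (530,100) and the board. The earlier w3 frame already shows the lip, upstand and roller, so I'll measure from it.

Run:
```python
from h import *
import pickle;p,d,c,s=pickle.load(open("w3.pkl","rb"))
P=cloud("wrist",d,c)[:118,180:395];Z=P[...,2]
m=(Z>.055)&(Z<.1);X=P[m]
print(np.histogram(Z[m],bins=np.arange(.055,.1,.002)))
for nm,sel in(("lip",X[:,0]<.46),("ups",(X[:,0]>.56))):
    Q=X[sel];print(nm,len(Q),np.percentile(Q,[1,50,99],axis=0).round(4).tolist())
    h=np.percentile(Q[:,2],75);Q=Q[abs(Q[:,2]-h)<.003];print("top",np.median(Q[:,2]))
    r=cv2.minAreaRect((Q[:,:2]*1000).astype(np.float32));print(r,cv2.boxPoints(r).round(1).tolist())
    for y0 in np.arange(.13,.3,.01):
        q=Q[abs(Q[:,1]-y0)<.003]
        if len(q)>5:print(round(y0,3),q[:,0].min().round(4),q[:,0].max().round(4))
# scene view: same by depth
for n in("scene","side"):
    q=np.load(n+"0.npz");P=cloud(n,q['d']);Z=P[...,2];X=P[(P[...,0]>.37)&(P[...,0]<.66)&(P[...,1]>.07)&(P[...,1]<.32)&(Z>.048)&(Z<.1)]
    print(n,len(X),np.percentile(X,[2,50,98],axis=0).round(3).tolist(),cv2.minAreaRect((X[:,:2]*1000).astype(np.float32)))
```

```text
(array([ 110,  571, 2778,  396,   11,   19,   51,  148,  831,  758,  167,
        170,  263,  365,   49,    0,    0,    0,    0,    0,    0,    0]), array([0.055, 0.057, 0.059, 0.061, 0.063, 0.065, 0.067, 0.069, 0.071,
       0.073, 0.075, 0.077, 0.079, 0.081, 0.083, 0.085, 0.087, 0.089,
       0.091, 0.093, 0.095, 0.097, 0.099]))
lip 2531 [[0.3883, 0.1883, 0.0565], [0.4091, 0.2293, 0.0607], [0.4577, 0.2601, 0.0735]]
top 0.07191247764522446
((396.84033203125, 221.04107666015625), (15.916051864624023, 70.59217834472656), 6.144824981689453) [[385.1000061035156, 255.3000030517578], [392.70001220703125, 185.10000610351562], [408.5, 186.8000030517578], [401.0, 257.0]]
0.19 0.3923 0.4078
0.2 0.3914 0.4066
0.21 0.3902 0.4054
0.22 0.389 0.4043
0.23 0.3886 0.4035
0.24 0.387 0.403
0.25 0.3863 0.4016
ups 3050 [[0.562, 0.1749, 0.0577], [0.581, 0.2231, 0.0735], [0.6015, 0.2737, 0.0833]]
top 0.0781137054805413
((586.3148193359375, 223.36318969726562), (25.813129425048828, 102.06197357177734), 5.344365119934082) [[568.7000122070312, 273.0], [578.2000122070312, 171.39999389648438], [603.9000244140625, 173.8000030517578], [594.4000244140625, 275.3999938964844]]
0.18 0.578 0.6032
0.19 0.5764 0.6013
0.2 0.5757 0.5997
0.21 0.5751 0.5978
0.22 0.5789 0.5935
0.24 0.5781 0.5968
0.25 0.5783 0.5948
0.26 0.5768 0.5943
0.27 0.5762 0.5916
scene 2145 [[0.395, 0.104, 0.049], [0.524, 0.188, 0.062], [0.608, 0.268, 0.082]] ((498.244873046875, 184.57058715820312), (216.70864868164062, 160.287841796875), 5.733649730682373)
side 2791 [[0.385, 0.104, 0.049], [0.5, 0.198, 0.06], [0.597, 0.273, 0.081]] ((495.05078125, 185.8511962890625), (215.98423767089844, 165.2078857421875), 5.501583099365234)
```

```bash
cat >> h.py <<'E'
PSI=5.7;MU=.427;MV=.1353
def tool_pose(th,e,z,psi=PSI,dv=0.0,off=(.097,0,.0178)):
    """tip e m inside the mouth (neg=outside), tip lower edge height z"""
    u,v=MU-e,MV+dv;cp,sp=np.cos(np.radians(psi)),np.sin(np.radians(psi))
    Rc=R.from_euler('ZY',[psi,-th],degrees=True)
    return np.array([u*cp-v*sp,u*sp+v*cp,z])+Rc.apply(off), Rc*R.from_euler('ZX',[90,180],degrees=True)
def cur():
    s=bot.read_state();return s,np.array(s["tcp_pos"]),R.from_euler('xyz',s["tcp_rot"],degrees=True)
def plan(p0,R0,p1,R1,n):
    w=(R0.inv()*R1).as_rotvec()/n;out=[]
    for i in range(n):
        Rk=R0*R.from_rotvec(w*i);out.append(np.r_[Rk.inv().apply((p1-p0)/n)*100,np.degrees(w)].round(2))
    a=np.array(out)
    if np.ptp(a,axis=0).max()<.03: a=a[:1];print("x",n)
    for r in a:print(*r)
def tip():
    s,p,Rt=cur();Rc=Rt*R.from_euler('ZX',[90,180],degrees=True).inv();t=p-Rc.apply((.097,0,.0178))
    cp,sp=np.cos(np.radians(PSI)),np.sin(np.radians(PSI))
    f=np.array(s["contact_force"])
    print("t",s["t"],"tip e mm",round((MU-(t[0]*cp+t[1]*sp))*1e3,1),"dv",round((t[1]*cp-t[0]*sp-MV)*1e3,1),"z",round(t[2]*1e3,1),"ypr",Rc.as_euler('ZYX',degrees=True).round(1),"F u,v,z",np.round([f[0]*cp+f[1]*sp,f[1]*cp-f[0]*sp,f[2]],1),"M",np.round(s["moment"],2))
E
python3 - <<'E'
from h import *
tip();s,p,Rt=cur()
A1,RA=tool_pose(20,-.012,.20);print(A1,RA.as_euler('xyz',degrees=True))
plan(p,Rt,A1,RA,10)
B,_=tool_pose(20,-.012,.066);plan(A1,RA,B,RA,1)
# mug & jar position
for n,px in(("scene",[[365,228],[352,246]]),("side",[[346,314],[311,294]])):print(n,onplane(n,px,0)[:,:2].round(3).tolist())
E
```

```text
t 6.2167 tip e mm 7.4 dv -124.5 z 332.7 ypr [-3.6  0.1 33.8] F u,v,z [-1.  -0.4 -2.7] M [-0.85  0.   -0.  ]
[0.50803307 0.18668075 0.24990248] [ 1.60000000e+02 -1.27222187e-14  9.57000000e+01]
0.7 -0.14 1.64 -1.67 -3.18 -1.48
0.79 -0.17 1.6 -1.67 -3.18 -1.48
0.89 -0.19 1.55 -1.67 -3.18 -1.48
0.98 -0.21 1.49 -1.67 -3.18 -1.48
1.06 -0.23 1.42 -1.67 -3.18 -1.48
1.14 -0.24 1.36 -1.67 -3.18 -1.48
1.22 -0.25 1.28 -1.67 -3.18 -1.48
1.3 -0.25 1.21 -1.67 -3.18 -1.48
1.37 -0.25 1.13 -1.67 -3.18 -1.48
1.44 -0.25 1.04 -1.67 -3.18 -1.48
x 1
-0.0 -4.58 12.59 0.0 0.0 0.0
scene [[0.385, 0.019], [0.482, 0.012]]
side [[0.355, 0.019], [0.469, 0.02]]
```

jog_arm --deltas '[{"dx":0.7,"dy":-0.14,"dz":1.64,"rx":-1.67,"ry":-3.18,"rz":-1.48},{"dx":0.79,"dy":-0.17,"dz":1.6,"rx":-1.67,"ry":-3.18,"rz":-1.48},{"dx":0.89,"dy":-0.19,"dz":1.55,"rx":-1.67,"ry":-3.18,"rz":-1.48},{"dx":0.98,"dy":-0.21,"dz":1.49,"rx":-1.67,"ry":-3.18,"rz":-1.48},{"dx":1.06,"dy":-0.23,"dz":1.42,"rx":-1.67,"ry":-3.18,"rz":-1.48},{"dx":1.14,"dy":-0.24,"dz":1.36,"rx":-1.67,"ry":-3.18,"rz":-1.48},{"dx":1.22,"dy":-0.25,"dz":1.28,"rx":-1.67,"ry":-3.18,"rz":-1.48},{"dx":1.3,"dy":-0.25,"dz":1.21,"rx":-1.67,"ry":-3.18,"rz":-1.48},{"dx":1.37,"dy":-0.25,"dz":1.13,"rx":-1.67,"ry":-3.18,"rz":-1.48},{"dx":1.44,"dy":-0.25,"dz":1.04,"rx":-1.67,"ry":-3.18,"rz":-1.48},{"dx":0,"dy":0,"dz":0,"rx":0,"ry":0,"rz":0},{"dx":0,"dy":0,"dz":0,"rx":0,"ry":0,"rz":0}]'

```text
t: 7.22
tcp_pos: [0.5068, 0.1896, 0.251]
tcp_rot: [159.9, -0.1, 95.9]
contact_force: [0.5, 0.2, -2.6]
grip_width: 0.15
gripper_force: 59.3
```

Run:
```python
from h import *
tip();s,p,Rt=cur()
B,RA=tool_pose(20,-.012,.072);plan(p,Rt,B,RA,8)
```

```text
t 7.2167 tip e mm -11.2 dv 2.8 z 200.9 ypr [  5.9 -20.1   0.1] F u,v,z [ 0.5  0.1 -2.6] M [-0.04  0.5  -0.03]
x 8
-0.04 -0.55 1.52 0.02 -0.03 0.02
```

jog_arm --deltas '[{"dx":-0.04,"dy":-0.55,"dz":1.52,"rx":0,"ry":0,"rz":0.02},{"dx":-0.04,"dy":-0.55,"dz":1.52,"rx":0,"ry":0,"rz":0.02},{"dx":-0.04,"dy":-0.55,"dz":1.52,"rx":0,"ry":0,"rz":0.02},{"dx":-0.04,"dy":-0.55,"dz":1.52,"rx":0,"ry":0,"rz":0.02},{"dx":-0.04,"dy":-0.55,"dz":1.52,"rx":0,"ry":0,"rz":0.02},{"dx":-0.04,"dy":-0.55,"dz":1.52,"rx":0,"ry":0,"rz":0.02},{"dx":-0.04,"dy":-0.55,"dz":1.52,"rx":0,"ry":0,"rz":0.02},{"dx":-0.04,"dy":-0.55,"dz":1.52,"rx":0,"ry":0,"rz":0.02},{"dx":0,"dy":0,"dz":0,"rx":0,"ry":0,"rz":0},{"dx":0,"dy":0,"dz":0,"rx":0,"ry":0,"rz":0}]'

```text
t: 8.05
tcp_pos: [0.5088, 0.1841, 0.1217]
tcp_rot: [159.9, -0.2, 95.5]
contact_force: [-1.3, 1.0, -1.9]
grip_width: 0.153
gripper_force: 59.3
```

Run:
```python
from h import *
tip()
for n,b in(("side",(180,210,150,150)),("scene",(355,170,120,120))):
    p,d=bot.read_camera(n);x,y,w,h=b
    globals()[n]=cv2.resize(p[y:y+h,x:x+w,::-1],(400,400),interpolation=cv2.INTER_CUBIC)
cv2.imwrite("pics/p1.png",np.hstack([side,scene]))
```

```text
t 8.05 tip e mm -12.6 dv -2.2 z 71.7 ypr [  5.4 -20.1   0.2] F u,v,z [-1.2  1.1 -1.9] M [-0.1   0.47  0.07]
```

View pics/p1.png

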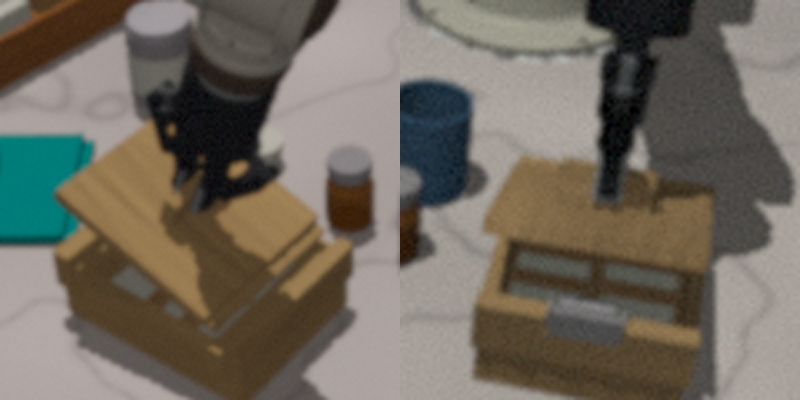

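The tongue hovers just in front of the lip (side crop 300,250), with the board over the chest. Now I'll feel down for the ledge.

jog_arm --deltas '[{"dx":0.1,"dy":-0.07,"dz":0.19,"rx":0,"ry":0,"rz":-0.2},{"dx":0.1,"dy":-0.07,"dz":0.19,"rx":0,"ry":0,"rz":-0.1},{"dx":0,"dy":-0.07,"dz":0.19,"rx":0,"ry":0,"rz":0},{"dx":0,"dy":-0.07,"dz":0.19,"rx":0,"ry":0,"rz":0},{"dx":0,"dy":0,"dz":0,"rx":0,"ry":0,"rz":0},{"dx":0,"dy":0,"dz":0,"rx":0,"ry":0,"rz":0}]'

```text
t: 8.65
tcp_pos: [0.5083, 0.1866, 0.1128]
tcp_rot: [159.9, -0.1, 95.9]
contact_force: [0.3, 0.9, -3.0]
grip_width: 0.149
gripper_force: 59.3
```

jog_arm --deltas '[{"dx":0,"dy":-0.035,"dz":0.095,"rx":0,"ry":0,"rz":0},{"dx":0,"dy":0,"dz":0,"rx":0,"ry":0,"rz":0}]'

```text
t: 8.82
tcp_pos: [0.5084, 0.1866, 0.1119]
tcp_rot: [159.9, -0.1, 95.8]
contact_force: [0.1, 0.3, -3.1]
grip_width: 0.156
gripper_force: 59.3
```

jog_arm --deltas '[{"dx":0,"dy":-0.035,"dz":0.095,"rx":0,"ry":0,"rz":0},{"dx":0,"dy":0,"dz":0,"rx":0,"ry":0,"rz":0}]'

```text
t: 8.98
tcp_pos: [0.5084, 0.1866, 0.1108]
tcp_rot: [159.9, -0.1, 95.8]
contact_force: [-0.2, 0.3, -2.0]
grip_width: 0.152
gripper_force: 59.3
```

jog_arm --deltas '[{"dx":0,"dy":-0.035,"dz":0.095,"rx":0,"ry":0,"rz":0},{"dx":0,"dy":0,"dz":0,"rx":0,"ry":0,"rz":0}]'

```text
t: 9.15
tcp_pos: [0.5086, 0.1867, 0.1102]
tcp_rot: [159.9, -0.1, 95.9]
contact_force: [-0.5, 0.3, -0.5]
grip_width: 0.151
gripper_force: 59.7
```

```bash
python3 -c "
from h import *
tip()"
```

```text
t 9.15 tip e mm -12.7 dv -0.2 z 60.1 ypr [  5.8 -20.1   0.1] F u,v,z [-0.5  0.3 -0.5] M [-0.12  0.57  0.01]
```

The ledge was felt at z ≈ 60.3 mm. Now I'll slide the tip towards the groove.

jog_arm --deltas '[{"dx":0,"dy":-0.19,"dz":-0.07,"rx":0,"ry":0,"rz":0},{"dx":0,"dy":-0.19,"dz":-0.07,"rx":0,"ry":0,"rz":0},{"dx":0,"dy":-0.19,"dz":-0.07,"rx":0,"ry":0,"rz":0},{"dx":0,"dy":-0.19,"dz":-0.07,"rx":0,"ry":0,"rz":0},{"dx":0,"dy":-0.19,"dz":-0.07,"rx":0,"ry":0,"rz":0},{"dx":0,"dy":0,"dz":0,"rx":0,"ry":0,"rz":0},{"dx":0,"dy":0,"dz":0,"rx":0,"ry":0,"rz":0}]'

```text
t: 9.73
tcp_pos: [0.4982, 0.1856, 0.1101]
tcp_rot: [159.9, -0.1, 95.9]
contact_force: [-0.9, 0.6, 0.6]
grip_width: 0.151
gripper_force: 59.8
```

jog_arm --deltas '[{"dx":0,"dy":-0.19,"dz":-0.07,"rx":0,"ry":0,"rz":0},{"dx":0,"dy":0,"dz":0,"rx":0,"ry":0,"rz":0}]'

```text
t: 9.9
tcp_pos: [0.4963, 0.1855, 0.1102]
tcp_rot: [159.9, -0.1, 95.8]
contact_force: [1.1, 0.1, 0.9]
grip_width: 0.152
gripper_force: 59.8
```

jog_arm --deltas '[{"dx":0,"dy":-0.14,"dz":-0.05,"rx":0,"ry":0,"rz":0},{"dx":0,"dy":0,"dz":0,"rx":0,"ry":0,"rz":0}]'

```text
t: 10.07
tcp_pos: [0.4948, 0.1853, 0.1102]
tcp_rot: [159.9, -0.1, 95.9]
contact_force: [1.3, -0.1, 0.8]
grip_width: 0.152
gripper_force: 59.8
```

```bash
python3 -c "
from h import *
tip()"
```

```text
t 10.0667 tip e mm 1.2 dv -0.2 z 60.1 ypr [  5.8 -20.1   0.1] F u,v,z [ 1.3 -0.3  0.8] M [-0.08  0.17  0.06]
```

jog_arm --deltas '[{"dx":0,"dy":-0.14,"dz":-0.05,"rx":0,"ry":0,"rz":0},{"dx":0,"dy":0,"dz":0,"rx":0,"ry":0,"rz":0}]'

```text
t: 10.23
tcp_pos: [0.4933, 0.1852, 0.1101]
tcp_rot: [159.9, -0.1, 95.9]
contact_force: [1.7, 0.1, 1.1]
grip_width: 0.155
gripper_force: 59.8
```

jog_arm --deltas '[{"dx":0,"dy":-0.1,"dz":-0.035,"rx":0,"ry":0,"rz":0},{"dx":0,"dy":0,"dz":0,"rx":0,"ry":0,"rz":0}]'

```text
t: 10.4
tcp_pos: [0.4923, 0.1851, 0.1101]
tcp_rot: [159.9, -0.1, 95.9]
contact_force: [1.4, 0.3, 1.9]
grip_width: 0.153
gripper_force: 59.9
```

```bash
python3 -c "
from h import *
tip()"
```

```text
t 10.4 tip e mm 3.7 dv -0.2 z 60.1 ypr [  5.8 -20.1   0.1] F u,v,z [1.4 0.2 1.9] M [-0.12  0.02  0.01]
```

jog_arm --deltas '[{"dx":0,"dy":-0.1,"dz":-0.035,"rx":0,"ry":0,"rz":0},{"dx":0,"dy":0,"dz":0,"rx":0,"ry":0,"rz":0}]'

```text
t: 10.57
tcp_pos: [0.4913, 0.1849, 0.1101]
tcp_rot: [159.9, -0.1, 95.8]
contact_force: [2.4, 0.7, 1.5]
grip_width: 0.149
gripper_force: 59.9
```

jog_arm --deltas '[{"dx":0,"dy":-0.1,"dz":-0.035,"rx":0,"ry":0,"rz":0},{"dx":0,"dy":0,"dz":0,"rx":0,"ry":0,"rz":0}]'

```text
t: 10.73
tcp_pos: [0.4902, 0.1848, 0.1101]
tcp_rot: [159.9, -0.1, 95.8]
contact_force: [2.1, 0.1, 2.8]
grip_width: 0.15
gripper_force: 59.9
```

```bash
python3 -c "
from h import *
tip()"
```

```text
t 10.7333 tip e mm 5.8 dv -0.2 z 60.0 ypr [  5.8 -20.1   0.1] F u,v,z [ 2.1 -0.1  2.8] M [-0.09 -0.03  0.02]
```

jog_arm --deltas '[{"dx":0,"dy":-0.1,"dz":-0.035,"rx":0,"ry":0,"rz":0},{"dx":0,"dy":0,"dz":0,"rx":0,"ry":0,"rz":0}]'

```text
t: 10.9
tcp_pos: [0.4891, 0.1847, 0.11]
tcp_rot: [159.9, -0.1, 95.8]
contact_force: [2.5, 0.0, 2.5]
grip_width: 0.152
gripper_force: 59.9
```

jog_arm --deltas '[{"dx":0,"dy":-0.1,"dz":-0.035,"rx":0,"ry":0,"rz":0},{"dx":0,"dy":0,"dz":0,"rx":0,"ry":0,"rz":0}]'

```text
t: 11.07
tcp_pos: [0.4881, 0.1846, 0.11]
tcp_rot: [159.9, -0.1, 95.8]
contact_force: [3.7, -0.0, 1.6]
grip_width: 0.154
gripper_force: 59.9
```

```bash
python3 -c "
from h import *
tip()"
```

```text
t 11.0667 tip e mm 7.9 dv -0.2 z 60.0 ypr [  5.8 -20.1   0.1] F u,v,z [ 3.6 -0.4  1.6] M [-0.07 -0.21 -0.04]
```

```bash
sed -i 's/MU=.427/MU=.424/' h.py
python3 - <<'E'
from h import *
tip();s,p,Rt=cur()
for th,e in((18,4.5),(16,5.3),(14,6.5),(12,8),(10,10),(8,10.5)):
    q,Rq=tool_pose(th,e/1e3,.0603,psi=5.8,dv=-.0002);plan(p,Rt,q,Rq,1);p,Rt=q,Rq
E
```

```text
t 11.0667 tip e mm 4.9 dv -0.2 z 60.0 ypr [  5.8 -20.1   0.1] F u,v,z [ 3.6 -0.4  1.6] M [-0.07 -0.21 -0.04]
x 1
0.08 0.09 0.34 2.11 -0.12 0.01
x 1
-0.0 -0.02 0.31 2.0 0.0 -0.0
x 1
0.0 -0.06 0.31 2.0 -0.0 0.0
x 1
-0.0 -0.09 0.3 2.0 0.0 0.0
x 1
-0.0 -0.14 0.3 2.0 0.0 -0.0
x 1
0.0 0.01 0.33 2.0 0.0 -0.0
```

jog_arm --deltas '[{"dx":0,"dy":0.05,"dz":0.17,"rx":1,"ry":0,"rz":0},{"dx":0,"dy":0.04,"dz":0.17,"rx":1,"ry":0,"rz":0},{"dx":0,"dy":-0.01,"dz":0.16,"rx":1,"ry":0,"rz":0},{"dx":0,"dy":-0.01,"dz":0.15,"rx":1,"ry":0,"rz":0},{"dx":0,"dy":0,"dz":0,"rx":0,"ry":0,"rz":0}]'

```text
t: 11.48
tcp_pos: [0.4911, 0.1849, 0.1035]
tcp_rot: [164.1, -0.1, 95.8]
contact_force: [2.3, 0.2, 3.2]
grip_width: 0.153
gripper_force: 60.2
```

```bash
python3 -c "
from h import *
tip()"
```

```text
t 11.4833 tip e mm 5.3 dv -0.3 z 59.7 ypr [  5.8 -15.9   0.1] F u,v,z [ 2.3 -0.   3.2] M [-0.06  0.27  0.01]
```

jog_arm --deltas '[{"dx":0,"dy":-0.03,"dz":0.145,"rx":1,"ry":0,"rz":0},{"dx":0,"dy":-0.03,"dz":0.145,"rx":1,"ry":0,"rz":0},{"dx":0,"dy":-0.045,"dz":0.145,"rx":1,"ry":0,"rz":0},{"dx":0,"dy":-0.045,"dz":0.145,"rx":1,"ry":0,"rz":0},{"dx":0,"dy":0,"dz":0,"rx":0,"ry":0,"rz":0}]'

```text
t: 11.9
tcp_pos: [0.4906, 0.1848, 0.0973]
tcp_rot: [168.1, -0.1, 95.8]
contact_force: [-0.5, 0.5, 0.3]
grip_width: 0.154
gripper_force: 59.9
```

jog_arm --deltas '[{"dx":0,"dy":-0.07,"dz":0.145,"rx":1,"ry":0,"rz":0},{"dx":0,"dy":-0.07,"dz":0.145,"rx":1,"ry":0,"rz":0},{"dx":0,"dy":0,"dz":0,"rx":0,"ry":0,"rz":0}]'

```text
t: 12.15
tcp_pos: [0.4904, 0.1847, 0.0946]
tcp_rot: [170.0, -0.1, 95.8]
contact_force: [2.5, -0.7, -0.6]
grip_width: 0.153
gripper_force: 59.7
```

```bash
python3 -c "
from h import *
tip()"
```

```text
t 12.15 tip e mm 10.2 dv -0.4 z 60.2 ypr [  5.8 -10.    0.1] F u,v,z [ 2.4 -1.  -0.6] M [-0.17 -0.25 -0.03]
```

jog_arm --deltas '[{"dx":0,"dy":0.01,"dz":0.16,"rx":1,"ry":0,"rz":0},{"dx":0,"dy":0.01,"dz":0.16,"rx":1,"ry":0,"rz":0},{"dx":0,"dy":0,"dz":0,"rx":0,"ry":0,"rz":0}]'

```text
t: 12.4
tcp_pos: [0.4911, 0.1849, 0.0914]
tcp_rot: [172.0, -0.1, 95.8]
contact_force: [3.9, -0.6, 0.3]
grip_width: 0.149
gripper_force: 59.7
```

jog_arm --deltas '[{"dx":0,"dy":-0.1,"dz":-0.015,"rx":0,"ry":0,"rz":0},{"dx":0,"dy":0,"dz":0,"rx":0,"ry":0,"rz":0}]'

```text
t: 12.57
tcp_pos: [0.4908, 0.1848, 0.0921]
tcp_rot: [171.8, -0.1, 95.8]
contact_force: [7.7, -0.3, -2.6]
grip_width: 0.149
gripper_force: 59.3
```

```bash
python3 -c "
from h import *
tip()"
```

```text
t 12.5667 tip e mm 10.8 dv -0.3 z 60.7 ypr [ 5.8 -8.2  0.1] F u,v,z [ 7.6 -1.  -2.6] M [-0.12 -1.59 -0.05]
```

jog_arm --deltas '[{"dx":0,"dy":0.05,"dz":0.17,"rx":1,"ry":0,"rz":0},{"dx":0,"dy":0,"dz":0.16,"rx":1,"ry":0,"rz":0},{"dx":0,"dy":0,"dz":0,"rx":0,"ry":0,"rz":0}]'

```text
t: 12.82
tcp_pos: [0.4916, 0.185, 0.0888]
tcp_rot: [173.9, -0.1, 95.8]
contact_force: [5.5, -0.3, 1.1]
grip_width: 0.151
gripper_force: 60.1
```

```bash
python3 -c "
from h import *
tip()"
```

```text
t 12.8167 tip e mm 11.0 dv -0.2 z 60.7 ypr [ 5.8 -6.1  0.1] F u,v,z [ 5.5 -0.9  1.1] M [-0.11 -0.98 -0.07]
```

jog_arm --deltas '[{"dx":0,"dy":0.02,"dz":0.17,"rx":1,"ry":0,"rz":0},{"dx":0,"dy":0,"dz":0,"rx":0,"ry":0,"rz":0}]'

```text
t: 12.98
tcp_pos: [0.4918, 0.185, 0.0875]
tcp_rot: [174.9, -0.1, 95.8]
contact_force: [4.3, -1.1, 4.0]
grip_width: 0.148
gripper_force: 60.8
```

```bash
python3 -c "
from h import *
tip()"
```

```text
t 12.9833 tip e mm 11.3 dv -0.2 z 61.1 ypr [ 5.8 -5.1  0.1] F u,v,z [ 4.2 -1.5  4. ] M [-0.16 -0.81 -0.05]
```

The tongue is about 11 mm in and the far edge rests on the roller. I'll release, then press the far edge with shut fingertips.

jog_arm --deltas '[{"dx":0,"dy":0,"dz":0,"rx":0,"ry":0,"rz":0},{"dx":0,"dy":0,"dz":0,"rx":0,"ry":0,"rz":0},{"dx":0,"dy":0,"dz":0,"rx":0,"ry":0,"rz":0},{"dx":0,"dy":0,"dz":0,"rx":0,"ry":0,"rz":0},{"dx":0,"dy":0,"dz":0,"rx":0,"ry":0,"rz":0},{"dx":0,"dy":0,"dz":0,"rx":0,"ry":0,"rz":0},{"dx":0,"dy":0,"dz":-2,"rx":0,"ry":0,"rz":0},{"dx":0,"dy":0,"dz":-3,"rx":0,"ry":0,"rz":0},{"dx":0,"dy":0,"dz":-3,"rx":0,"ry":0,"rz":0},{"dx":0,"dy":0,"dz":-2,"rx":0,"ry":0,"rz":0},{"dx":0,"dy":0,"dz":0,"rx":0,"ry":0,"rz":0}]' --jaw -1

```text
t: 13.9
tcp_pos: [0.4835, 0.1844, 0.1914]
tcp_rot: [174.5, -0.2, 95.9]
contact_force: [0.0, 0.7, -0.3]
grip_width: 1.003
gripper_force: 0.0
```

Run:
```python
from h import *
s,p,Rt=cur();print(s["t"],p,s["contact_force"])
c=bot.get_calibration("wrist");im,d=bot.read_camera("wrist");sd,ds=bot.read_camera("side")
import pickle;pickle.dump((im,d,c,s),open("w5.pkl","wb"))
P=cloud("wrist",d,c);cp,sp=np.cos(np.radians(PSI)),np.sin(np.radians(PSI))
U=P[...,0]*cp+P[...,1]*sp-MU;V=P[...,1]*cp-P[...,0]*sp-MV;Z=P[...,2]
for u0 in np.arange(-.02,.2,.01):
    q=(abs(U-u0)<.003)&(abs(abs(V)-.05)<.02)&(Z>.03)&(Z<.12);print(round(u0*1e3),q.sum(),np.round(np.median(Z[q])*1e3,1) if q.any() else None)
cv2.imwrite("pics/p2.png",np.hstack([cv2.resize(im[:,:,::-1],(400,300)),cv2.resize(sd[240:390,160:360,::-1],(400,300),interpolation=cv2.INTER_CUBIC)]))
# press target: u=.150 from mouth, vertical tool
t=np.array([(MU+.152)*cp-MV*sp,(MU+.152)*sp+MV*cp,.100]);Rp=R.from_euler('ZX',[90+PSI,180],degrees=True);print(t);plan(p,Rt,t,Rp,4)
```

```text
13.9 [0.48346318 0.18441193 0.19142611] [ 0.02146421  0.67209111 -0.29361476]
-20 0 None
-10 789 71.5
0 729 72.1
10 907 73.7
20 905 74.7
30 910 75.8
40 916 76.8
50 912 77.9
60 917 79.0
70 924 80.0
80 887 81.3
90 755 82.2
100 930 83.2
110 932 84.3
120 928 85.3
130 934 86.4
140 932 87.4
150 939 88.5
160 918 89.5
170 317 90.4
180 714 73.4
190 698 73.3
[0.55971405 0.19183919 0.1       ]
-0.02 1.69 2.46 1.36 -0.05 0.04
-0.01 1.75 2.42 1.36 -0.05 0.04
-0.01 1.8 2.37 1.36 -0.05 0.04
-0.01 1.86 2.33 1.36 -0.05 0.04
```

View pics/p2.png

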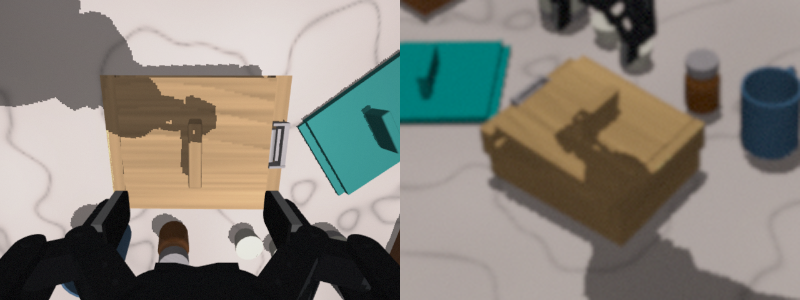

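The wrist view (left) shows the cover seated under the lip at the left, with its far edge resting on the roller at (280,145). The depth slope is about 6°. I'll shut the fingers and press near the far edge.

jog_arm --deltas '[{"dx":0,"dy":0,"dz":0,"rx":0,"ry":0,"rz":0},{"dx":0,"dy":0,"dz":0,"rx":0,"ry":0,"rz":0},{"dx":0,"dy":0,"dz":0,"rx":0,"ry":0,"rz":0},{"dx":0,"dy":0,"dz":0,"rx":0,"ry":0,"rz":0},{"dx":0,"dy":2.4,"dz":0,"rx":1.36,"ry":0,"rz":0},{"dx":0,"dy":2.4,"dz":1.4,"rx":1.36,"ry":0,"rz":0},{"dx":0,"dy":2.3,"dz":2,"rx":1.36,"ry":0,"rz":0},{"dx":0,"dy":0,"dz":2.5,"rx":1.36,"ry":0,"rz":0},{"dx":0,"dy":0,"dz":2,"rx":0,"ry":0,"rz":0},{"dx":0,"dy":0,"dz":1,"rx":0,"ry":0,"rz":0},{"dx":0,"dy":0,"dz":0,"rx":0,"ry":0,"rz":0}]' --jaw 1

```text
t: 14.92
tcp_pos: [0.5534, 0.1909, 0.0992]
tcp_rot: [-179.4, -0.0, 95.8]
contact_force: [0.3, 0.2, -0.1]
grip_width: 0.003
gripper_force: 0.0
```

Run:
```python
from h import *
s,p,Rt=cur();cp,sp=np.cos(np.radians(PSI)),np.sin(np.radians(PSI))
print(s["t"],p,"u",p[0]*cp+p[1]*sp-MU,"v",p[1]*cp-p[0]*sp-MV,s["tcp_rot"],s["contact_force"],s["grip_width"])
```

```text
14.9167 [0.55338237 0.19091236 0.09920194] u 0.14560757675418506 v -0.0002933955408934985 [-1.79392017e+02 -4.23524171e-02  9.58459411e+01] [ 0.26093113  0.21499186 -0.12200907] 0.002979912336892487
```

jog_arm --deltas '[{"dx":0,"dy":0.6,"dz":0.5,"rx":-0.6,"ry":0,"rz":0},{"dx":0,"dy":0,"dz":0.4,"rx":0,"ry":0,"rz":0},{"dx":0,"dy":0,"dz":0.15,"rx":0,"ry":0,"rz":0},{"dx":0,"dy":0,"dz":0,"rx":0,"ry":0,"rz":0}]'

```text
t: 15.25
tcp_pos: [0.5608, 0.1922, 0.0924]
tcp_rot: [179.7, -0.1, 95.9]
contact_force: [0.7, -0.5, -0.3]
grip_width: 0.002
gripper_force: 0.0
```

jog_arm --deltas '[{"dx":0,"dy":0,"dz":0.1,"rx":0,"ry":0,"rz":0},{"dx":0,"dy":0,"dz":0,"rx":0,"ry":0,"rz":0}]'

```text
t: 15.42
tcp_pos: [0.5608, 0.1921, 0.0912]
tcp_rot: [179.7, -0.1, 95.9]
contact_force: [-0.1, 0.2, -0.5]
grip_width: -0.003
gripper_force: 0.0
```

jog_arm --deltas '[{"dx":0,"dy":0,"dz":0.1,"rx":0,"ry":0,"rz":0},{"dx":0,"dy":0,"dz":0,"rx":0,"ry":0,"rz":0}]'

```text
t: 15.58
tcp_pos: [0.5609, 0.1921, 0.0901]
tcp_rot: [179.7, -0.1, 95.9]
contact_force: [-0.6, 0.7, 2.2]
grip_width: -0.0
gripper_force: 1.0
```

Contact. I'll press on in small steps.

jog_arm --deltas '[{"dx":0,"dy":0,"dz":0.08,"rx":0,"ry":0,"rz":0},{"dx":0,"dy":0,"dz":0,"rx":0,"ry":0,"rz":0}]'

```text
t: 15.75
tcp_pos: [0.5609, 0.1921, 0.0894]
tcp_rot: [179.7, -0.1, 95.8]
contact_force: [-0.3, -0.2, 4.6]
grip_width: 0.004
gripper_force: 2.4
```

jog_arm --deltas '[{"dx":0,"dy":0,"dz":0.08,"rx":0,"ry":0,"rz":0},{"dx":0,"dy":0,"dz":0,"rx":0,"ry":0,"rz":0}]'

```text
t: 15.92
tcp_pos: [0.5609, 0.1921, 0.0882]
tcp_rot: [179.7, -0.1, 95.8]
contact_force: [1.0, 0.3, 2.4]
grip_width: 0.003
gripper_force: 1.2
```

jog_arm --deltas '[{"dx":0,"dy":0,"dz":0.1,"rx":0,"ry":0,"rz":0},{"dx":0,"dy":0,"dz":0,"rx":0,"ry":0,"rz":0}]'

```text
t: 16.08
tcp_pos: [0.5604, 0.192, 0.0865]
tcp_rot: [179.8, -0.1, 95.8]
contact_force: [-0.8, 0.5, 0.4]
grip_width: -0.001
gripper_force: 0.0
```

jog_arm --deltas '[{"dx":0,"dy":0,"dz":0.1,"rx":0,"ry":0,"rz":0},{"dx":0,"dy":0,"dz":0,"rx":0,"ry":0,"rz":0}]'

```text
t: 16.25
tcp_pos: [0.5603, 0.1919, 0.0854]
tcp_rot: [179.8, -0.1, 95.9]
contact_force: [-0.5, -0.2, 0.7]
grip_width: -0.003
gripper_force: 0.0
```

jog_arm --deltas '[{"dx":0,"dy":0,"dz":0.1,"rx":0,"ry":0,"rz":0},{"dx":0,"dy":0,"dz":0,"rx":0,"ry":0,"rz":0}]'

```text
t: 16.42
tcp_pos: [0.5605, 0.192, 0.0846]
tcp_rot: [179.8, -0.1, 95.9]
contact_force: [-0.0, 0.0, -0.7]
grip_width: 0.001
gripper_force: 0.0
```

jog_arm --deltas '[{"dx":0,"dy":0,"dz":0.1,"rx":0,"ry":0,"rz":0},{"dx":0,"dy":0,"dz":0.1,"rx":0,"ry":0,"rz":0},{"dx":0,"dy":0,"dz":0,"rx":0,"ry":0,"rz":0}]'

```text
t: 16.67
tcp_pos: [0.5606, 0.192, 0.0828]
tcp_rot: [179.8, -0.1, 95.8]
contact_force: [-0.9, -1.2, -0.3]
grip_width: -0.002
gripper_force: 0.0
```

jog_arm --deltas '[{"dx":0,"dy":0,"dz":0.1,"rx":0,"ry":0,"rz":0},{"dx":0,"dy":0,"dz":0,"rx":0,"ry":0,"rz":0}]'

```text
t: 16.83
tcp_pos: [0.5606, 0.192, 0.0819]
tcp_rot: [179.8, -0.1, 95.9]
contact_force: [-0.4, 0.3, 0.3]
grip_width: -0.003
gripper_force: 0.0
```

jog_arm --deltas '[{"dx":0,"dy":0,"dz":0.1,"rx":0,"ry":0,"rz":0},{"dx":0,"dy":0,"dz":0,"rx":0,"ry":0,"rz":0}]'

```text
t: 17.0
tcp_pos: [0.5607, 0.192, 0.0809]
tcp_rot: [179.8, -0.1, 95.8]
contact_force: [-0.0, 0.0, -0.0]
grip_width: 0.005
gripper_force: 0.0
```

jog_arm --deltas '[{"dx":0,"dy":0,"dz":0.1,"rx":0,"ry":0,"rz":0},{"dx":0,"dy":0,"dz":0.1,"rx":0,"ry":0,"rz":0},{"dx":0,"dy":0,"dz":0,"rx":0,"ry":0,"rz":0}]'

```text
t: 17.25
tcp_pos: [0.5606, 0.192, 0.0788]
tcp_rot: [179.8, -0.1, 95.9]
contact_force: [0.1, -0.5, -0.2]
grip_width: 0.001
gripper_force: 0.0
```

jog_arm --deltas '[{"dx":0,"dy":0,"dz":0.1,"rx":0,"ry":0,"rz":0},{"dx":0,"dy":0,"dz":0,"rx":0,"ry":0,"rz":0}]'

```text
t: 17.42
tcp_pos: [0.5606, 0.1921, 0.0779]
tcp_rot: [179.8, -0.1, 95.8]
contact_force: [-0.1, -0.8, -0.2]
grip_width: -0.003
gripper_force: 0.0
```

Run:
```python
from h import *
p,d=bot.read_camera("scene");P=cloud("scene",d);cp,sp=np.cos(np.radians(PSI)),np.sin(np.radians(PSI))
U=P[...,0]*cp+P[...,1]*sp-MU;V=P[...,1]*cp-P[...,0]*sp-MV;Z=P[...,2]
for u0 in np.arange(.01,.2,.02):
    q=(abs(U-u0)<.005)&(V>-.07)&(V<-.03)&(Z>.03)&(Z<.12);print(round(u0*1e3),q.sum(),np.round(np.median(Z[q])*1e3,1) if q.any() else None)
cv2.imwrite("pics/p3.png",cv2.resize(p[195:315,350:480,::-1],(780,600) if 0 else (650,600),interpolation=cv2.INTER_CUBIC))
```

```text
10 30 71.8
30 31 72.3
50 28 72.2
70 32 71.9
90 62 73.6
110 35 72.1
130 42 71.9
150 37 72.0
170 37 71.9
190 207 59.1
```

The plate now lies flat at z = 72 mm (ledge plus 12). I'll press it gently on the ledge to make sure it is fully seated.

jog_arm --deltas '[{"dx":0,"dy":0,"dz":0.2,"rx":0,"ry":0,"rz":0},{"dx":0,"dy":0,"dz":0.2,"rx":0,"ry":0,"rz":0},{"dx":0,"dy":0,"dz":0,"rx":0,"ry":0,"rz":0}]'

```text
t: 17.72
tcp_pos: [0.5605, 0.192, 0.0735]
tcp_rot: [179.8, -0.1, 95.8]
contact_force: [-0.3, -1.3, 0.4]
grip_width: -0.001
gripper_force: 0.0
```

jog_arm --deltas '[{"dx":0,"dy":0,"dz":0.06,"rx":0,"ry":0,"rz":0},{"dx":0,"dy":0,"dz":0,"rx":0,"ry":0,"rz":0}]'

```text
t: 17.88
tcp_pos: [0.5607, 0.1921, 0.0733]
tcp_rot: [179.8, -0.1, 95.8]
contact_force: [0.9, -0.2, -0.8]
grip_width: 0.0
gripper_force: 0.0
```

jog_arm --deltas '[{"dx":0,"dy":0,"dz":0.06,"rx":0,"ry":0,"rz":0},{"dx":0,"dy":0,"dz":0,"rx":0,"ry":0,"rz":0}]'

```text
t: 18.05
tcp_pos: [0.5607, 0.1921, 0.0728]
tcp_rot: [179.7, -0.1, 95.8]
contact_force: [-0.8, 0.2, -0.4]
grip_width: -0.005
gripper_force: 0.0
```

jog_arm --deltas '[{"dx":0,"dy":0,"dz":0.06,"rx":0,"ry":0,"rz":0},{"dx":0,"dy":0,"dz":0,"rx":0,"ry":0,"rz":0}]'

```text
t: 18.22
tcp_pos: [0.5608, 0.1921, 0.0723]
tcp_rot: [179.7, -0.1, 95.8]
contact_force: [0.4, 0.1, -0.3]
grip_width: 0.003
gripper_force: 0.0
```

jog_arm --deltas '[{"dx":0,"dy":0,"dz":0.05,"rx":0,"ry":0,"rz":0},{"dx":0,"dy":0,"dz":0,"rx":0,"ry":0,"rz":0}]'

```text
t: 18.38
tcp_pos: [0.5608, 0.1921, 0.0722]
tcp_rot: [179.7, -0.1, 95.9]
contact_force: [-0.1, -1.2, 4.0]
grip_width: 0.0
gripper_force: 1.9
```

jog_arm --deltas '[{"dx":0,"dy":0,"dz":0.05,"rx":0,"ry":0,"rz":0},{"dx":0,"dy":0,"dz":0,"rx":0,"ry":0,"rz":0}]'

```text
t: 18.55
tcp_pos: [0.5608, 0.1921, 0.0722]
tcp_rot: [179.7, -0.1, 95.9]
contact_force: [-2.6, -0.6, 7.0]
grip_width: 0.001
gripper_force: 3.7
```

jog_arm --deltas '[{"dx":0,"dy":0,"dz":0.05,"rx":0,"ry":0,"rz":0},{"dx":0,"dy":0,"dz":0,"rx":0,"ry":0,"rz":0}]'

```text
t: 18.72
tcp_pos: [0.5608, 0.1921, 0.0721]
tcp_rot: [179.7, -0.1, 95.8]
contact_force: [-3.9, -1.5, 11.2]
grip_width: -0.002
gripper_force: 5.3
```

jog_arm --deltas '[{"dx":0,"dy":0,"dz":0.02,"rx":0,"ry":0,"rz":0},{"dx":0,"dy":0,"dz":0,"rx":0,"ry":0,"rz":0},{"dx":0,"dy":0,"dz":-0.5,"rx":0,"ry":0,"rz":0},{"dx":0,"dy":0,"dz":-2,"rx":0,"ry":0,"rz":0},{"dx":0,"dy":0,"dz":-3,"rx":0,"ry":0,"rz":0},{"dx":0,"dy":0,"dz":-3,"rx":0,"ry":0,"rz":0},{"dx":0,"dy":0,"dz":-2,"rx":0,"ry":0,"rz":0},{"dx":-2,"dy":-2,"dz":0,"rx":0,"ry":0,"rz":0},{"dx":-2,"dy":-1,"dz":0,"rx":0,"ry":0,"rz":0},{"dx":0,"dy":0,"dz":0,"rx":0,"ry":0,"rz":0}]'

```text
t: 19.55
tcp_pos: [0.5336, 0.1468, 0.1762]
tcp_rot: [179.7, -0.1, 95.8]
contact_force: [-0.6, -0.5, -0.1]
grip_width: -0.001
gripper_force: 0.0
```

Run:
```python
from h import *
s,p,Rt=cur();print(s["t"],p,s["contact_force"])
c=bot.get_calibration("wrist");im,d=bot.read_camera("wrist");sc,ds=bot.read_camera("scene")
P=cloud("wrist",d,c);cp,sp=np.cos(np.radians(PSI)),np.sin(np.radians(PSI))
U=P[...,0]*cp+P[...,1]*sp-MU;V=P[...,1]*cp-P[...,0]*sp-MV;Z=P[...,2]
for u0 in (-.01,0,.01,.05,.1,.15,.16,.165,.17,.175,.18):
    f=lambda q:(q.sum(),np.round(np.median(Z[q])*1e3,1) if q.any() else None)
    b=(abs(U-u0)<.0015)&(Z>.03)&(Z<.12);print(round(u0*1e3),"side",f(b&(V>.04)&(V<.07)),"mid",f(b&(abs(V)<.015)))
o=cv2.hconcat([cv2.resize(im[:330,100:540,::-1],(400,300),interpolation=cv2.INTER_CUBIC),cv2.resize(sc[200:305,350:490,::-1],(400,300),interpolation=cv2.INTER_CUBIC)])
cv2.imwrite("pics/p4.png",o)
```

```text
19.55 [0.53364288 0.14677426 0.17621863] [-0.62812192 -0.54990828 -0.09991949]
-10 side (np.int64(251), np.float64(71.1)) mid (np.int64(205), np.float64(71.2))
0 side (np.int64(218), np.float64(71.6)) mid (np.int64(180), np.float64(71.5))
10 side (np.int64(245), np.float64(71.8)) mid (np.int64(196), np.float64(71.9))
50 side (np.int64(251), np.float64(71.6)) mid (np.int64(202), np.float64(71.6))
100 side (np.int64(252), np.float64(71.5)) mid (np.int64(202), np.float64(71.4))
150 side (np.int64(250), np.float64(71.2)) mid (np.int64(198), np.float64(71.2))
160 side (np.int64(248), np.float64(71.1)) mid (np.int64(201), np.float64(71.1))
165 side (np.int64(250), np.float64(71.1)) mid (np.int64(199), np.float64(71.2))
170 side (np.int64(130), np.float64(71.2)) mid (np.int64(335), np.float64(77.7))
175 side (np.int64(473), np.float64(66.7)) mid (np.int64(217), np.float64(80.5))
180 side (np.int64(263), np.float64(73.0)) mid (np.int64(85), np.float64(78.3))
```

View pics/p4.png

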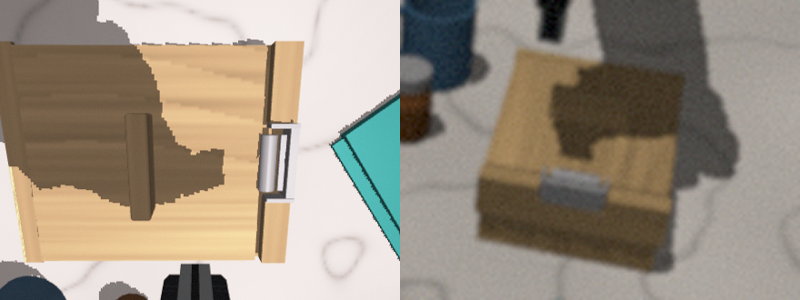

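The cover lies flat: its top is level from lip to far edge. The roller at (270,163) overlaps the plate's far edge at about column 268, and the gripper is clear. Handing in.

```bash
python3 -c "
from rig import bot
print(bot.sign_off())"
```

```text
the job is handed in; nothing more can be done
None
```

The tea chest is closed: the tongue is in the groove, the cover lies flat on the ledge, the roller overlaps its far edge, and the gripper is clear. I handed it in at about 20 s, but no verdict came back. The last force I read was 11 N, just before one final small press. The plate dropped flat after only about 5 N, less than the 10–15 N the catch was said to need, so I judge the catch by the last images.

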